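# Set the tray fence to the orange size

## Robot

A 7-joint arm with a two-finger parallel gripper is mounted at the origin on the work surface. World frame = base frame: x ahead of the robot, y to its left, z up, the work surface at z = 0. Lengths are in m, angles in degrees, forces in N, time in s.
With the tool pointing down it reaches from about 0.425 to 0.875 m from the base axis. Payload 4.7 kg.
Tool frame: the origin (TCP) lies between the finger pads; the fingertips stand 19 mm ahead of it and the grasp point (between the pads) is the TCP; x points along the fingers, z is the direction in which the jaws open and shut, and the axes are right-handed (so a half turn about x gives the same grasp; the last joint's range is limited). The gripper opens to 87 mm and grips with 3 to 60 N. Pads are 19 mm wide; open, the fingers measure 117 mm over their backs; the gripper's body (75 mm by 190 mm) begins 51 mm behind the grasp point.
Start: joints at [-74.135, 18.392, -4.016, 83.108, 1.295, 78.541, -3.26], TCP at [0.169, 0.628, 0.211] pointing down, gripper open.
Joint ranges: [-163.93, 163.93], [-17.29, 119.83], [-79.2, 71.16], [3.27, 140.29], [-89.18, 269.18], [5.43, 117.66], [-154.24, 154.24]. Speed limits (degrees/s): [147.25, 147.25, 180, 180, 180, 180, 180].

## Interface

Orientations are given as [roll, pitch, yaw] about the fixed x, y, z axes, in that order (R = Rz(yaw) Ry(pitch) Rx(roll)).
In Python, from cell import monitor, read_camera, camera_model, env, regions_of gives the robot as it stands. The module is installed in compiled form; this text tells all that it offers.
- The arm moves only by the tool step_arm, never from a script. Its argument "deltas" is a list of rows, each a list of 5 numbers: the gripper's target within -1 to 1 (fully open at 1, half-way at 0, shut at -1), then the shift along the tool's x, y, z in m, then the turn about the tool's x in degrees. A call has 1 to 12 rows; each row is the pose to reach, as a shift and turn from the pose commanded when the call began, along the tool's axes at that moment; what a row does not reach only later rows make up. A row lasts 1/8 s, in which the tool goes at most 62.5 mm and 10.7 degrees, less where a joint would pass 70% of its speed; a pose out of reach is approached as far as the arm can. A call with a gripper value outside its range is refused whole. The fingers move at their own pace and stop on an object; "newtons" is the grip in N (left out, the last holds). Time passes only in rows, so rows that repeat a pose let the fingers close. It gives the time, the measured TCP pose, the force and the opening at its end, in the units of the state.
- monitor.get_obs(): the state, without advancing time (a new reading comes with each control period).
- read_camera(name): name is "scene" or "top" or "wrist"; returns (picture, depth): 384x512x3 uint8, red, green, blue; 384x512 float32, m along the optical axis (not along the pixel's ray), 0 where there is no reading.
- camera_model(name): a dict with "fx", "fy", "cx", "cy" (pixels), "xyz" and "attitude" of the camera in the world. Camera axes: x right, y down, z forward; pixel columns grow to the right and rows downward; lengths in m; the calibration is good to about 2 mm. A picture is of the moment at which its call begins: read the wrist's pose just before it. camera_model takes no time and is no camera call; for the wrist camera it gives the pose at the moment of the call.
- env.sign_off(): hands the job in, once; it reports no verdict.
Trained networks look in the newest picture that a camera, given by its name, has taken for a name from the list of things; names that differ only in an ending like _2 or _b are one class to them, and where a whole thing is asked for, a point or a joint stands for the part that bears it (a point fixed in the world has none). Each returns a list of dicts, best first, with "p" (0 to 1); they miss things now and then, are a little off and sometimes report something else, mostly with a low value. They report only what shows in the picture. A call takes as long as a camera call.
- regions_of(camera, thing): "pixels" (384x512 bool, what is visible of it) and "pixel" ([column, row] in pixels, amid what is visible of it).
The state is a dict: "time_s": time; "qpos": joint angles; "joint_velocities": joint speeds; "effort": joint torques, N m; "tool_pos": TCP position; "tool_rot": TCP orientation; "force": force on the tool from outside, world axes, zero at the start; "wrist_torque": the same for the moment, N m; "grip_width": finger opening in m.
Only numpy, scipy, OpenCV 4.12 (cv2) and the standard library are available. Lean on these libraries where they do the work, as an engineer would, in place of code of your own. Each camera call takes 0.05 s, during which the arm holds its last target. There are 200 camera calls.

## Task

The next trays are the orange size: with the fingers, push the green fence plate of the tray jig along its rail until its spring pin drops into the notch of the orange index block, and leave it seated there with nothing touching it. Only push: do not pinch the fence or touch the black pull knob, and leave everything else where it stands.

Things in the scene. Friction and masses are not known exactly. Their poses are not given: they have to be found in the camera images.
- jig: fixed tray jig: aluminium base plate 300 (x) x 580 (y) x 12 mm flat on the table, turned up to 0.2 rad; origin at the centre of its underside, y along the rail, x away from the robot. Rail 30 mm wide (top 40 mm above the table) at x = +50 mm, steel index bar (top 26 mm) at x = +110 mm, end stops at y = +-255 mm; a white tray deck (13 mm) on the robot's side of the rail.
- carriage (a joint): position of the fence carriage along the jig's y (m): 0 with the fence plate at the jig's y = 0, travel -0.195 to +0.195. About 1 N of friction and some drag when moved fast; it stays where it is left. Riding the pin over a rib takes a push that climbs to about 7 N, then falls off suddenly as the pin drops in; the second rib takes the same again.
- pin (a joint): height of the spring pin (m): 0 fully down (also when riding free between the blocks, and when in a notch), about 0.003 on top of a rib; a pull on the knob could raise it to 0.016
- pin_foot (a point): centre of the freely rolling steel ball foot (12 mm) of the spring pin, under the black knob at the far end of the carriage, at x = +110 mm of the jig, 44 mm above the table when down. Its y in the jig's frame is that of the fence plate's mid-plane
- face_left (a point): point on the +y face of the green upright fence plate: 160 mm long across the rail (jig x = -145 to +15 mm), 16 mm thick, 16 to 106 mm above the table. The point is at jig x = -85 mm, 61 mm above the table. The whole face may be pushed, square to it, along the rail
- notch_orange (a point): middle of the notch between the two ribs of the orange block, where the centre of the pin's ball foot lies once dropped in (44 mm above the table); axes as the jig's. Seated, the pin has under 1.5 mm of play along the rail; let go within about 5 mm of the middle, its spring pulls it in
- notch_blue (a point): middle of the notch between the two ribs of the blue block, where the centre of the pin's ball foot lies once dropped in (44 mm above the table); axes as the jig's. Seated, the pin has under 1.5 mm of play along the rail; let go within about 5 mm of the middle, its spring pulls it in
- index_orange: fixed orange index block on the index bar, axes as the jig's: 46 mm long (y), 30 mm deep, two round ribs across its top (crests 18 mm apart, 15 mm above its underside), an upright orange tab 30 mm high on its far (+x) side. Which block is left and which right varies. Origin at the centre of its underside, 26 mm above the table
- index_blue: fixed blue index block on the index bar, axes as the jig's: 46 mm long (y), 30 mm deep, two round ribs across its top (crests 18 mm apart, 15 mm above its underside), an upright blue tab 30 mm high on its far (+x) side. Which block is left and which right varies. Origin at the centre of its underside, 26 mm above the table
- fence_left: the +y half of the fence: green plate half and the half of the dark carriage saddle behind it, 30 mm to the +y side; welded to the other half. Its frame has the jig's axes; origin at the table's level, at the jig's x = 0, in the mid-plane of the plate
- fence_right: the -y half of the fence, mirror image, same origin
- pull_knob: black round pull knob (26 mm across, 74 to 96 mm above the table) on top of the spring pin; lifting it would lift the pin. Origin on the pin's axis at table level
- face_right (a point): point on the -y face of the green upright fence plate: 160 mm long across the rail (jig x = -145 to +15 mm), 16 mm thick, 16 to 106 mm above the table. The point is at jig x = -85 mm, 61 mm above the table. The whole face may be pushed, square to it, along the rail
- label_roll: bystander, loose: white paper label roll standing on end, 60 mm across, 36 mm high, near one end of the jig's base plate; origin at the centre of its underside
- check_weight: bystander, loose: steel check weight with a neck and head, 48 mm across, 74 mm high, near the other end of the jig's base plate; origin at the centre of its underside
- sanitiser: bystander, loose: white bottle with a blue cap, 64 mm across, 190 mm high, on the table to the left; origin at the centre of its underside
- tray_stack: bystander, loose: stack of cream moulded-pulp trays, about 190 x 236 mm, 82 mm high, on the table to the right; origin at the centre of its underside
- scanner: bystander, loose: hand scanner lying on the table to the left, about 200 mm long, 50 mm high; origin under it at table level
- scraper: bystander, loose: spatula with a blue handle lying on the table at the robot's right, about 250 mm long; origin on its underside
- tally_cup: bystander, loose: blue open cup, 76 mm across, 85 mm high, on the table to the right; origin at the centre of its underside

How it is judged (in metres and radians):
At the end, for the whole second after the job is handed in: the pin foot lies within 3 mm of the middle of the orange notch along the rail, the pin is down (within 1.5 mm), and the carriage is at rest (y of pin_foot in the frame of notch_orange between -0.003 and 0.003 m and value of joint pin below 0.0015 m and velocity of joint carriage between -0.01 and 0.01 m/s); the robot touches nothing.
It fails at once if the fence is pinched: fingers press on both halves at once (over 2 N each) (contact force between the fingers and fence_left above 2 N and contact force between the fingers and fence_right above 2 N).
It fails at once if the pull knob is touched (over 2 N) or lifted (over 9 mm) (contact force between the fingers and pull_knob above 2 N or value of joint pin above 0.009 m).
It fails at once if a bystander is moved by more than 20 mm (distance of any of label_roll, check_weight, sanitiser, tray_stack, scanner, scraper, tally_cup from where it was at the start of the episode above 0.02 m).
It also fails if it takes over 48 s, if anything falls off the work surface, if the arm or the gripper's body presses on something with over 40 N, if the wrist force passes 120 N, or if a joint passes its speed limit or range.

## Working session

There is one attempt and no reset: what is moved stays moved. The work goes in short steps, Python scripts to look and compute and a tool call to move; the robot and the scene stay as the last step left them, time stands still between calls to the robot, and variables do not carry over. Pictures are saved under pics/ and viewed, about 8 in all and at most 12, crops included, and the job is handed in when it is done.

Besides the shell and the picture viewer there is one more tool, called after ">>>" as name(argument=value, ...) on one line, values as JSON. step_arm: Moves the arm, as the interface text tells. Its arguments: {"type":"object","properties":{"deltas":{"type":"array"},"newtons":{"type":"number"}},"required":["deltas"]}

```bash
mkdir -p pics; cat > h.py <<'E'
import numpy as np, cv2
from scipy.spatial.transform import Rotation as R
from cell import monitor, read_camera, camera_model, env, regions_of
def cam(n):
    m=camera_model(n); return m
def rot(m):
    a=np.array(m["attitude"],float)
    if a.shape==(3,3): return a
    return R.from_euler('xyz',a,degrees=True).as_matrix()
def cloud(n,d,m):
    v,u=np.mgrid[:384,:512]
    p=np.stack([(u-m["cx"])/m["fx"]*d,(v-m["cy"])/m["fy"]*d,d],-1)
    return p@rot(m).T+np.array(m["xyz"])
E
python3 - <<'E'
from h import *
o=monitor.get_obs(); print(o)
for n in("top","scene"):
    im,d=read_camera(n); m=cam(n); print(n,m)
    cv2.imwrite(f"pics/{n}0.png",im[:,:,::-1]); np.savez(n+"0.npz",im=im,d=d)
    P=cloud(n,d,m)
    for t in("index_orange","index_blue","pull_knob","fence_left","fence_right","jig"):
        for r in regions_of(n,t)[:2]:
            k=r["pixels"]&(d>0); print(t,round(r["p"],2),r["pixel"],k.sum(),np.median(P[k],0).round(4) if k.any() else "")
E
```

```text
{'time_s': 0.0, 'qpos': array([-74.13314805,  18.44064238,  -4.01716856,  83.17306664,
         1.29723714,  78.54039337,  -3.26089416]), 'joint_velocities': array([-0.01730626, -0.11921561,  0.05463451,  0.01762321, -0.00434305,
        0.03350894,  0.04284782]), 'effort': array([ 9.98440737e-04, -4.91306984e+01, -4.03451370e-01, -3.12521625e+01,
       -6.40251744e-02,  4.38611617e-02,  1.82257322e-04]), 'tool_pos': array([0.16877985, 0.62712539, 0.20975991]), 'tool_rot': array([-176.16186049,   89.89102539, -101.21789746]), 'force': array([-0.10068748, -0.11687421, -0.51293747]), 'wrist_torque': array([ 0.02212823, -0.01507845,  0.01748404]), 'grip_width': 0.08730627161707157}
top {'fx': 406.38014159784643, 'fy': 406.38014159784643, 'cx': 256.94885816451017, 'cy': 200.85774665645846, 'xyz': array([ 0.38137274, -0.05734642,  1.41419784]), 'attitude': array([-175.30859557,    0.56159246,  -90.13907277])}
index_orange 0.57 [280.6, 139.0] 148 [ 0.7094 -0.1244  0.0382]
index_blue 0.66 [213.4, 139.4] 169 [0.7082 0.1037 0.0377]
pull_knob 0.59 [105.1, 166.5] 872 [0.6113 0.4638 0.0434]
pul
[... 268 characters left out ...]
28511660219, 'cx': 250.39265920080786, 'cy': 199.9553177572967, 'xyz': array([1.36884065, 0.50701314, 0.81686307]), 'attitude': array([-125.96155361,   -0.62840119,  123.33389788])}
index_orange 0.7 [188.0, 237.0] 233 [ 0.7238 -0.1192  0.0385]
index_orange 0.3 [251.6, 224.9] 1589 [0.6121 0.0167 0.0689]
index_blue 0.58 [255.9, 268.4] 268 [0.723  0.1064 0.0408]
pull_knob 0.61 [230.8, 235.6] 75 [0.7039 0.0124 0.0951]
fence_left 0.98 [256.2, 220.9] 1067 [0.5822 0.0174 0.0677]
fence_right 0.84 [236.5, 231.9] 242 [0.6537 0.0024 0.0685]
fence_right 0.48 [444.3, 232.5] 1386 [0.3734 0.4895 0.0972]
jig 0.87 [264.4, 243.4] 13351 [0.6387 0.0484 0.0162]
jig 0.44 [444.9, 231.9] 1388 [0.3734 0.4894 0.0974]
```

View pics/top0.png

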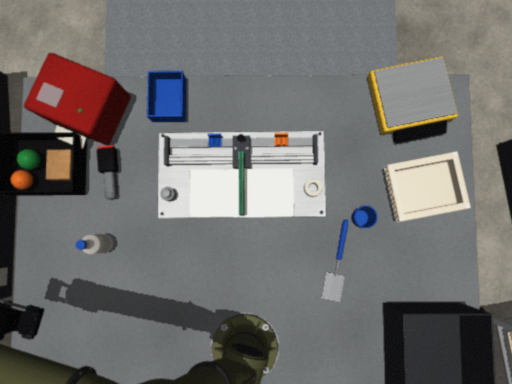

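View pics/scene0.png

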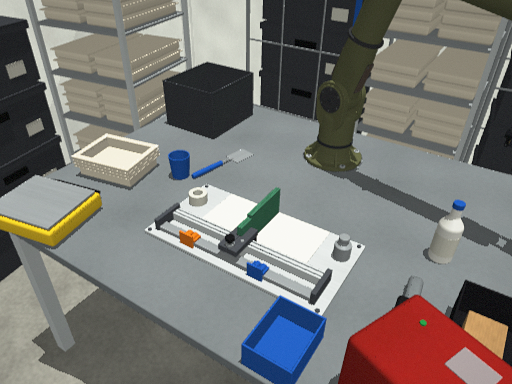

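```bash
python3 - <<'E'
from h import *
m=cam("top"); f=np.load("top0.npz"); d=f["d"]; P=cloud("top",d,m); im=f["im"].astype(int)
r,g,b=im[...,0],im[...,1],im[...,2]
X,Y,Z=P[...,0],P[...,1],P[...,2]
area=(X>.4)&(X<.8)&(abs(Y)<.35)
# green plate top
k=area&(g>r+25)&(g>b+15)&(Z>.095)&(Z<.115); Q=P[k]; print("plate top",k.sum(),Q.mean(0).round(4),Q.min(0).round(3),Q.max(0).round(3))
rect=cv2.minAreaRect(Q[:,:2].astype(np.float32)); print(rect)
# rail: Z 0.035-0.045
for lo,hi in((.033,.047),(.02,.031)):
    k=area&(Z>lo)&(Z<hi)&(X>.6); print(lo,k.sum())
    y=Y[k];x=X[k]; print(cv2.minAreaRect(P[k][:,:2].astype(np.float32)))
k=area&(Z>.006)&(Z<.03);print("base",cv2.minAreaRect(P[k][:,:2].astype(np.float32)))
k=area&(r>g+60)&(g>b+20)&(X>.65);print("orange",k.sum(),P[k].mean(0),cv2.minAreaRect(P[k][:,:2].astype(np.float32)))
k=area&(b>r+60)&(X>.65);print("blue",k.sum(),P[k].mean(0),cv2.minAreaRect(P[k][:,:2].astype(np.float32)))
k=area&(r<60)&(g<60)&(b<60)&(Z>.085)&(Z<.105)&(X>.65);print("knob",k.sum(),P[k].mean(0))
E
```

```text
plate top 237 [0.5454 0.0088 0.1046] [0.45  0.003 0.095] [0.654 0.017 0.114]
((0.551750659942627, 0.009481094777584076), (0.20429225265979767, 0.013480329886078835), 0.7134331464767456)
0.033 1404
((0.7064425349235535, 0.0395999550819397), (0.5788578391075134, 0.17634102702140808), 89.32164764404297)
0.02 966
((0.6802501082420349, 0.03575700521469116), (0.6076179146766663, 0.1827586591243744), 83.0053939819336)
base ((0.600548267364502, 0.0004986226558685303), (0.39935630559921265, 0.6987907290458679), 0.14992983639240265)
orange 133 [ 0.70588063 -0.12692634  0.04042735] ((0.7060601115226746, -0.12750008702278137), (0.03721640631556511, 0.042524196207523346), 0.519313633441925)
blue 245 [0.7334886  0.16204073 0.04868416] ((0.7571734189987183, 0.19684776663780212), (0.26929551362991333, 0.06450705230236053), 65.31806945800781)
knob 39 [0.69841561 0.01033135 0.09508263]
```

The top view shows orange on the right (281,139), blue on the left (213,139) and the fence between them (242,180), so I push towards -y on the +y face. Next I work out the tool axes and the bottle's position.

```bash
python3 - <<'E'
from h import *
o=monitor.get_obs(); T=R.from_euler('xyz',o["tool_rot"],degrees=True).as_matrix(); print(T.round(3)); print("sign: want z along y")
m=cam("top"); f=np.load("top0.npz"); P=cloud("top",f["d"],m); Z=P[...,2];X=P[...,0];Y=P[...,1]
k=(Z>.1)&(X>.3)&(X<.48)&(Y>.3)&(Y<.6); print("bottle",P[k].mean(0),P[k].min(0),P[k].max(0))
# base plate edges per row
im=f["im"]; k=(im.min(-1)>150)&(X>.4)&(X<.8)&(abs(Y)<.35)&(Z<.05)
pts=np.argwhere(k)[:,::-1].astype(np.float32); print(cv2.minAreaRect(pts))
for p in([0.57,.08,.1],[.57,.08,.2],[.4,.3,.3]):
    print(p,(T.T@(np.array(p)-o["tool_pos"])).round(4))
E
```

```text
[[ 0.    -0.966  0.26 ]
 [ 0.     0.26   0.966]
 [-1.    -0.     0.   ]]
sign: want z along y
bottle [0.35367475 0.47884559 0.14305728] [0.32270349 0.45668195 0.10130457] [0.38337193 0.51521678 0.19659554]
((241.24386596679688, 174.33572387695312), (85.95001983642578, 167.27061462402344), 89.46949768066406)
[0.57, 0.08, 0.1] [ 0.1109 -0.5296 -0.4247]
[0.57, 0.08, 0.2] [ 0.0109 -0.5296 -0.4247]
[0.4, 0.3, 0.3] [-0.0891 -0.3083 -0.2564]
```

>>> step_arm(deltas=[[-1,-0.05,0,0,0],[-1,-0.1,0,0,0],[-1,-0.11,-0.04,-0.032,-2],[-1,-0.11,-0.09,-0.071,-4],[-1,-0.11,-0.14,-0.111,-6],[-1,-0.11,-0.19,-0.15,-8],[-1,-0.11,-0.24,-0.19,-10],[-1,-0.11,-0.29,-0.23,-12],[-1,-0.11,-0.34,-0.27,-14],[-1,-0.11,-0.39,-0.308,-15],[-1,-0.11,-0.44,-0.348,-15],[-1,-0.11,-0.48,-0.38,-15]], newtons=20)

```text
time_s: 2.2
tool_pos: [0.5347, 0.1343, 0.3213]
tool_rot: [-54.4, 89.9, 35.6]
force: [0.4, 0.5, -1.3]
grip_width: 0.0
```

```bash
python3 - <<'E'
from h import *
o=monitor.get_obs(); T=R.from_euler('xyz',o["tool_rot"],degrees=True).as_matrix(); print(o["tool_pos"],T.round(3))
n="wrist"; m=cam(n); im,d=read_camera(n); print(m)
cv2.imwrite("pics/w1.png",im[:,:,::-1]); np.savez("w1.npz",im=im,d=d,**{k:m[k] for k in m})
P=cloud(n,d,m)
for t in("index_orange","index_blue","pull_knob","fence_left","fence_right","jig"):
    for r in regions_of(n,t)[:1]:
        k=r["pixels"]&(d>0); print(t,round(r["p"],2),r["pixel"],k.sum(),np.median(P[k],0).round(4),P[k].min(0).round(3),P[k].max(0).round(3))
E
```

```text
[0.5346903  0.13428972 0.3213468 ] [[ 0.001 -1.     0.001]
 [ 0.001  0.001  1.   ]
 [-1.    -0.001  0.001]]
{'fx': 338.93377250362727, 'fy': 338.93377250362727, 'cx': 252.56333420520514, 'cy': 193.0838763238785, 'xyz': array([0.4641781 , 0.1347582 , 0.49503225]), 'attitude': array([ 1.64781000e+02, -4.38503601e-02,  8.99413179e+01])}
index_orange 0.6 [87.7, 256.4] 53 [ 0.6881 -0.113   0.0315] [ 0.503 -0.136  0.026] [0.69  0.094 0.416]
fence_left 0.86 [157.8, 162.6] 3881 [0.5348 0.0172 0.0773] [0.447 0.009 0.012] [0.635 0.04  0.109]
fence_right 0.94 [141.2, 169.8] 959 [0.5396 0.0052 0.1058] [ 0.448 -0.03   0.013] [0.629 0.01  0.109]
jig 0.68 [168.3, 162.5] 54593 [0.5475 0.0188 0.0131] [ 0.441 -0.243 -0.002] [0.692 0.307 0.417]
```

View pics/w1.png

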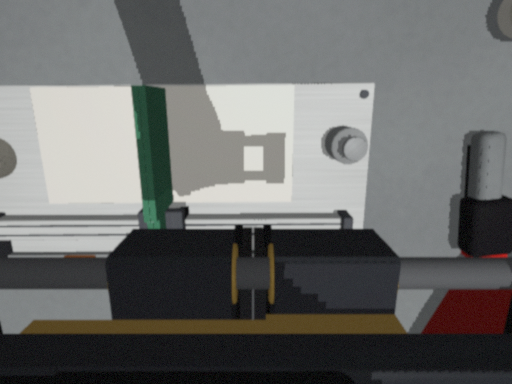

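```bash
python3 - <<'E'
from h import *
f=np.load("w1.npz"); m={k:f[k] for k in f}; d=m["d"]; P=cloud("wrist",d,m); im=m["im"].astype(int)
g=(im[...,1]>im[...,0]+20)&(im[...,1]>im[...,2]+10); X,Y,Z=P[...,0],P[...,1],P[...,2]
A=g&(Z>.03)&(Z<.095)&(X>.46)&(X<.6)&(Y>0)&(Y<.035)
p=np.polyfit(X[A],Y[A],1);print("face",A.sum(),p,"deg",np.degrees(np.arctan(p[0])),"resid",np.std(Y[A]-np.polyval(p,X[A])),"y at .56",np.polyval(p,.56))
A=g&(Z>.1)&(Z<.112)&(X>.4)&(X<.6)&(abs(Y)<.04); print("top",A.sum(),np.polyfit(X[A],Y[A],1),X[A].min(),X[A].max(),np.median(Y[A]))
E
```

```text
face 1311 [0.00660268 0.01381037] deg 0.37830019330352277 resid 0.00021730389274882586 y at .56 0.01750787155119997
top 1846 [0.00605632 0.00761769] 0.44727875369440717 0.5998930148207521 0.010813327474018565
```

>>> step_arm(deltas=[[-1,0.05,-0.015,-0.03,0],[-1,0.1,-0.025,-0.06,0],[-1,0.15,-0.025,-0.074,0],[-1,0.2,-0.025,-0.074,0],[-1,0.235,-0.025,-0.074,0],[-1,0.246,-0.025,-0.074,0],[-1,0.246,-0.025,-0.074,0],[-1,0.246,-0.025,-0.074,0]])

```text
time_s: 3.55
tool_pos: [0.56, 0.0627, 0.0767]
tool_rot: [-72.1, 89.8, 17.9]
force: [-0.4, 0.3, 0.6]
grip_width: 0.0005
```

>>> step_arm(deltas=[[-1,0,0,-0.008,0],[-1,0,0,-0.015,0],[-1,0,0,-0.02,0],[-1,0,0,-0.025,0],[-1,0,0,-0.03,0],[-1,0,0,-0.036,0],[-1,0,0,-0.042,0],[-1,0,0,-0.048,0],[-1,0,0,-0.054,0],[-1,0,0,-0.06,0],[-1,0,0,-0.066,0],[-1,0,0,-0.066,0]])

```text
time_s: 5.05
tool_pos: [0.5584, -0.0055, 0.0749]
tool_rot: [169.4, 89.9, -100.7]
force: [-0.1, -0.1, -0.5]
grip_width: 0.0005
```

```bash
cat > look.py <<'E'
from h import *
import sys
o=monitor.get_obs(); print("tcp",o["tool_pos"].round(4),"F",o["force"].round(2),o["time_s"])
for n in sys.argv[2:]:
    m=cam(n); im,d=read_camera(n); P=cloud(n,d,m); i=im.astype(int); X,Y,Z=P[...,0],P[...,1],P[...,2]
    cv2.imwrite(f"pics/{n}{sys.argv[1]}.png",im[:,:,::-1])
    g=(i[...,1]>i[...,0]+20)&(i[...,1]>i[...,2]+10)&(X>.42)&(X<.63)&(abs(Y)<.3)
    A=g&(Z>.1)&(Z<.112)
    if A.sum()>20:
        p=np.polyfit(X[A],Y[A],1); y=Y[A]-.0066*(X[A]-.7); print(n,"platetop",A.sum(),"midplane y at x=.7:",np.percentile(y,[2,50,98]).round(4),((np.percentile(y,2)+np.percentile(y,98))/2).round(4))
    for s,c in((1,"faceL"),):
        A=g&(Z>.03)&(Z<.095)&(X>.46)&(X<.6)
        if A.sum()>20: y=Y[A]-.0066*(X[A]-.7); print(n,"face pts",A.sum(),np.percentile(y,[5,50,95]).round(4))
    A=(i[...,0]>i[...,1]+50)&(i[...,1]>i[...,2]+15)&(X>.65)&(X<.78)&(Y<-.05)&(Y>-.2)&(Z>.02)&(Z<.08)
    if A.sum()>10:
        y=Y[A]-.0066*(X[A]-.7); print(n,"orange",A.sum(),np.percentile(y,[1,5,50,95,99]).round(4),X[A].min().round(3),X[A].max().round(3))
E
python3 look.py 2 wrist top scene
```

```text
tcp [ 0.5584 -0.0055  0.0749] F [-0.08 -0.1  -0.46] 5.05
wrist platetop 8749 midplane y at x=.7: [-0.0286 -0.021  -0.0135] -0.0211
wrist face pts 822 [-0.0136 -0.0135 -0.0134]
top orange 162 [-0.1488 -0.148  -0.1272 -0.1066 -0.1034] 0.687 0.727
scene platetop 65 midplane y at x=.7: [-0.0268 -0.0188 -0.0129] -0.0198
scene face pts 308 [-0.0156 -0.014  -0.0125]
scene orange 228 [-0.1473 -0.1439 -0.1199 -0.1029 -0.1016] 0.688 0.729
```

>>> step_arm(deltas=[[-1,0,0,-0.006,0],[-1,0,0,-0.012,0],[-1,0,0,-0.019,0],[-1,0,0,-0.026,0],[-1,0,0,-0.033,0],[-1,0,0,-0.04,0],[-1,0,0,-0.047,0],[-1,0,0,-0.054,0],[-1,0,0,-0.061,0],[-1,0,0,-0.067,0],[-1,0,0,-0.071,0],[-1,0,0,-0.073,0]])

```text
time_s: 6.7
tool_pos: [0.5584, -0.0777, 0.0749]
tool_rot: [162.1, 90.0, -108.0]
force: [0.2, 1.2, 0.4]
grip_width: 0.0
```

```bash
python3 look.py 3 wrist scene
```

```text
tcp [ 0.5584 -0.0777  0.0749] F [0.17 1.17 0.35] 6.7
wrist platetop 8751 midplane y at x=.7: [-0.1005 -0.0929 -0.0854] -0.093
wrist face pts 795 [-0.0855 -0.0854 -0.0853]
scene platetop 72 midplane y at x=.7: [-0.0999 -0.09   -0.0845] -0.0922
scene face pts 326 [-0.0879 -0.0861 -0.0844]
scene orange 165 [-0.1485 -0.1458 -0.1225 -0.1033 -0.1018] 0.696 0.728
```

>>> step_arm(deltas=[[-1,0,0,-0.002,0],[-1,0,0,-0.004,0],[-1,0,0,-0.006,0],[-1,0,0,-0.008,0],[-1,0,0,-0.01,0],[-1,0,0,-0.012,0],[-1,0,0,-0.013,0],[-1,0,0,-0.014,0],[-1,0,0,-0.015,0],[-1,0,0,-0.016,0],[-1,0,0,-0.017,0],[-1,0,0,-0.017,0]])

```text
time_s: 8.3
tool_pos: [0.5584, -0.0931, 0.0748]
tool_rot: [14.3, 89.9, 104.2]
force: [-0.9, 3.6, -0.4]
grip_width: 0.0004
```

>>> step_arm(deltas=[[-1,0,0,-0.001,0],[-1,0,0,-0.002,0],[-1,0,0,-0.003,0],[-1,0,0,-0.004,0],[-1,0,0,-0.004,0]])

```text
time_s: 8.93
tool_pos: [0.5585, -0.097, 0.0748]
tool_rot: [10.0, 89.9, 100.0]
force: [-0.9, 4.5, -0.7]
grip_width: 0.0006
```

>>> step_arm(deltas=[[-1,0,0,-0.001,0],[-1,0,0,-0.002,0],[-1,0,0,-0.002,0]])

```text
time_s: 9.3
tool_pos: [0.5586, -0.1013, 0.0749]
tool_rot: [-158.2, 89.9, -68.4]
force: [0.2, 2.2, -0.1]
grip_width: 0.0007
```

```bash
python3 look.py 4 wrist scene
```

```text
tcp [ 0.5586 -0.1013  0.0749] F [ 0.15  2.16 -0.13] 9.3
wrist platetop 8742 midplane y at x=.7: [-0.1242 -0.1166 -0.1091] -0.1166
wrist face pts 825 [-0.1091 -0.1091 -0.109 ]
scene platetop 68 midplane y at x=.7: [-0.1233 -0.1134 -0.1088] -0.1161
scene face pts 338 [-0.1116 -0.1094 -0.1075]
scene orange 157 [-0.149  -0.1456 -0.1225 -0.1034 -0.1025] 0.701 0.728
```

>>> step_arm(deltas=[[-1,0,0,-0.001,0],[-1,0,0,-0.0015,0],[-1,0,0,-0.0015,0]])

```text
time_s: 9.78
tool_pos: [0.5587, -0.1019, 0.075]
tool_rot: [-130.3, 90.0, -40.4]
force: [0.1, 0.5, 0.0]
grip_width: 0.0
```

```bash
python3 look.py 5 wrist
```

```text
tcp [ 0.5587 -0.1019  0.075 ] F [0.13 0.51 0.05] 9.775
wrist platetop 8732 midplane y at x=.7: [-0.1247 -0.1172 -0.1097] -0.1172
wrist face pts 786 [-0.1097 -0.1097 -0.1096]
```

>>> step_arm(deltas=[[-1,0,0,-0.001,0],[-1,0,0,-0.002,0],[-1,0,0,-0.002,0]])

```text
time_s: 10.2
tool_pos: [0.5584, -0.104, 0.0748]
tool_rot: [-178.9, 90.0, -89.0]
force: [0.6, 0.5, 0.2]
grip_width: 0.0007
```

```bash
python3 look.py 6 wrist
```

```text
tcp [ 0.5584 -0.104   0.0748] F [0.58 0.51 0.15] 10.2
wrist platetop 8804 midplane y at x=.7: [-0.1299 -0.1223 -0.1148] -0.1223
wrist face pts 1112 [-0.1149 -0.1148 -0.1147]
```

>>> step_arm(deltas=[[-1,0,0,0.01,0],[-1,0,0,0.03,0],[-1,-0.05,0,0.03,0],[-1,-0.1,0,0.03,0],[-1,-0.15,0,0.03,0],[-1,-0.2,-0.03,0.02,0],[-1,-0.23,-0.08,0,0],[-1,-0.23,-0.12,-0.01,0],[-1,-0.23,-0.13,-0.012,0],[-1,-0.23,-0.13,-0.012,0]])

```text
time_s: 11.5
tool_pos: [0.6881, -0.115, 0.3037]
tool_rot: [88.5, 89.9, 178.4]
force: [0.4, -0.3, 0.1]
grip_width: 0.0003
```

```bash
python3 look.py 7 wrist scene top; python3 -c "
import cv2
a=cv2.imread('pics/wrist7.png'); b=cv2.resize(cv2.imread('pics/scene7.png')[170:290,130:330],None,fx=2.56,fy=2.56,interpolation=2)
cv2.imwrite('pics/c7.png',a);cv2.imwrite('pics/s7.png',b)"
```

```text
tcp [ 0.6881 -0.115   0.3037] F [ 0.38 -0.27  0.07] 11.5
wrist platetop 1330 midplane y at x=.7: [-0.1319 -0.1249 -0.1179] -0.1249
wrist orange 73 [-0.1466 -0.1455 -0.118  -0.1064 -0.1052] 0.722 0.725
scene platetop 196 midplane y at x=.7: [-0.1307 -0.1208 -0.1156] -0.1232
scene face pts 430 [-0.1198 -0.1176 -0.1158]
scene orange 160 [-0.148  -0.1453 -0.1195 -0.1024 -0.1018] 0.687 0.728
top platetop 115 midplane y at x=.7: [-0.1314 -0.127  -0.1179] -0.1246
```

View pics/c7.png

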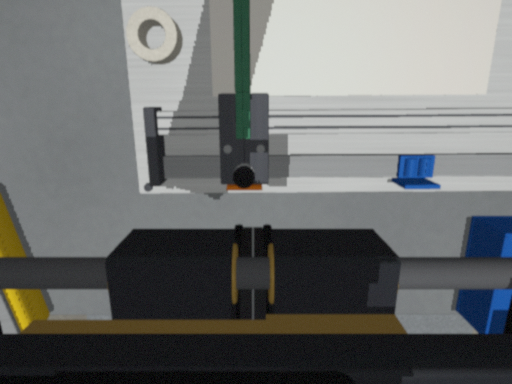

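View pics/s7.png

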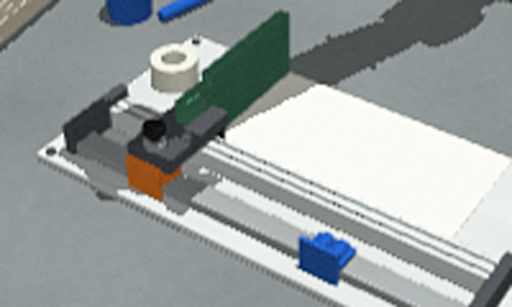

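```bash
python3 - <<'E'
from h import *
for j in range(2):
    n="wrist"; m=cam(n); im,d=read_camera(n); P=cloud(n,d,m)
    K=(slice(169,180),slice(238,251)); q=P[K].reshape(-1,3); q=q[q[:,2]>.085]
    i=im.astype(int); A=(i[...,1]>i[...,0]+20)&(P[...,2]>.1)&(P[...,2]<.112)&(P[...,0]>.5)
    A[:, :200]=0; A[:,300:]=0
    B=(i[...,0]>i[...,1]+50)&(i[...,1]>i[...,2]+15); B[:,:200]=0;B[:,300:]=0;B[:160]=0;B[215:]=0
    yb=P[B][:,1]; print("knob",len(q),np.median(q,0).round(4),"mean y",((q[:,1].min()+q[:,1].max())/2).round(4),"plate top z",np.median(P[A][:,2]).round(4),"tab",yb.min().round(4),yb.max().round(4),((yb.min()+yb.max())/2).round(4))
    for t in ("pull_knob","index_orange","index_blue"):
        for r in regions_of(n,t)[:1]: k=r["pixels"]&(d>0);print(t,round(r["p"],2),r["pixel"],P[k].min(0).round(4),P[k].max(0).round(4),np.median(P[k],0).round(4))
m=cam("top"); f=np.load("top0.npz"); P=cloud("top",f["d"],m); q=P[134:142,239:247].reshape(-1,3); print("knob start z",np.median(q[q[:,2]>.085],0))
print(monitor.get_obs()["time_s"])
E
```

```text
knob 143 [ 0.6983 -0.1243  0.0949] mean y -0.123 plate top z 0.106 tab -0.1461 -0.1048 -0.1254
pull_knob 0.9 [245.5, 176.0] [ 0.6901 -0.1372  0.073 ] [ 0.7153 -0.1127  0.0977] [ 0.7017 -0.1245  0.0946]
index_orange 0.54 [243.7, 187.2] [ 0.7142 -0.1473  0.0498] [ 0.728  -0.1048  0.0936] [ 0.7251 -0.1255  0.056 ]
index_blue 0.85 [412.0, 171.8] [0.6863 0.0793 0.0113] [0.7257 0.1324 0.0578] [0.7079 0.0992 0.0377]
knob 143 [ 0.699  -0.1245  0.0951] mean y -0.1232 plate top z 0.106 tab -0.1464 -0.105 -0.1257
pull_knob 0.56 [242.5, 174.7] [ 0.6901 -0.1374  0.0734] [ 0.7149 -0.1128  0.097 ] [ 0.7018 -0.1246  0.0946]
index_orange 0.7 [246.9, 187.2] [ 0.7217 -0.1476  0.0475] [ 0.7275 -0.1037  0.0583] [ 0.7246 -0.125   0.0557]
index_blue 0.91 [410.6, 170.5] [0.6864 0.0793 0.0112] [0.739  0.1307 0.0588] [0.7093 0.0997 0.0381]
knob start z [0.70089643 0.00754898 0.09532134]
12.05
```

```bash
python3 -c "
from cell import env; print(env.sign_off())"
```

```text
the job is handed in; nothing more can be done
None
```

I pushed the green fence with closed fingers on its +y face, about 135 mm along the rail, until the pin dropped into the orange notch. I then backed the arm clear and handed the job in at about 12 s of robot time; hand-in gives no verdict.

- **Pushing force:** it reached about 4.5 N on the first rib at the points I read it, below the 7 N quoted. It then fell to about 0.5 N as the fence jumped ahead of the fingers, which is how a pin dropping in should behave.
- **Position:** in the last wrist views, the pin and fence mid-plane were at y ≈ -0.1246 m and the middle of the orange block at ≈ -0.1255 m. That is about 1 mm apart, inside the 3 mm limit. The scene camera put the fence about 1.5 mm further to +y, so the cameras differ slightly; the calibration is good to about 2 mm.
- **Pin height:** the knob top was at 95 mm, the same as at the start, so the pin is down.
- **Contact:** the fingers were well clear of everything when I handed in, and they never pressed on the other face or went near the knob. I did not measure the bystanders again, but the arm's path stayed clear of them.

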